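Draw the reel lift rod half out of a developing tank and hold it to drip

ROBOT

A 6-joint arm with a two-finger parallel gripper is mounted at the origin on a cart in front of the work surface, level with it; the furniture and walls round the work are solid. World frame = base frame: x ahead of the robot, y to its left, z up, the work surface at z = 0. Lengths are in mm, angles in degrees, forces in N, time in s.
With the tool pointing down it reaches from about 350 to 850 mm from the base axis. Payload 8.1 kg.
Tool frame: the origin (TCP) lies at the very end of the fingers, on their centre line; the grasp point (between the pads) lies 19 mm behind it (pinch_z is the z of the grasp point in the tool frame, in mm); z points along the fingers, y is the direction in which the jaws open and shut (so a half turn about z gives the same grasp; the last joint's range is limited). The gripper opens to 85 mm and grips with 20 to 120 N. Pads are 22 mm wide; open, the fingers measure 114 mm over their backs; the gripper's body (76 mm by 85 mm) begins 54 mm behind the grasp point. The pads swing forward as they close: fully open they stand 13 mm farther back than shut.
Start: joints at [71.138, 7.471, 85.268, -0, 87.261, -4.893], TCP at [144.813, 582.267, 231.292] pointing down, gripper open.
Joint ranges: [-169.43, 169.43], [-51.17, 129.36], [1.28, 143.12], [-76.62, 256.62], [0, 156.53], [-152.29, 152.29]. Speed limits (degrees/s): [136.94, 136.94, 159.86, 180, 180, 180].

INTERFACE

Orientations are given as [roll, pitch, yaw] about the fixed x, y, z axes, in that order (R = Rz(yaw) Ry(pitch) Rx(roll)).
In Python, from bench import * gives the robot as it stands.
- The arm moves only by the shell command python3 -m creep 'ROWS' [FORCE]. ROWS is a JSON object of lists of equal length, an entry for each row: "translation": the shift along the tool's x, y, z in mm, a list of three; "rotation": the turn, a rotation vector about the tool's x, y, z in rad, a list of three; "claw": the finger opening in mm, from 0 to 85.4. In form: {"translation": [[dx, dy, dz], ...], "rotation": [[ax, ay, az], ...], "claw": [claw, ...]}. A call has 1 to 10 rows; each row shifts and turns the commanded pose from where the row before left it, along the tool's axes as they then stand; what a row does not reach is not made up. A row lasts 1/10 s, in which the tool goes at most 50 mm and 8.59 degrees, less where a joint would pass 70% of its speed; a pose out of reach is approached as far as the arm can. A call is refused whole if a number of a shift passes 50 or a number of a turn 0.15, either way. A call with a gripper value outside its range is refused whole. The fingers move at their own pace and stop on an object; FORCE is the grip in N (left out, the last holds). Time passes only in rows, so rows that do not move let the fingers close. It gives the time, the measured TCP pose, the force and the opening at its end, in the units of the state.
- sense(): the state, without advancing time (a new reading comes with each control period).
- snapshot(name): name is "scene" or "top" or "wrist"; returns a dict with "frame" (480x640x3 uint8, red, green, blue), "intrinsics" (3x3 intrinsics, pixels), "extrinsics" (4x4, takes a point from camera to world coordinates). Camera axes: x right, y up, looking along -z (the intrinsics and any distortion apply to the point x, -y, -z); pixel columns grow to the right and rows downward; lengths in mm; the calibration is good to about 2 mm. The wrist camera is an equidistant fisheye: a pixel r from the principal point sees the ray r / f radians off the axis. A picture is of the moment at which its call begins. There is no depth.
- hand_in(): hands the job in, once; it reports no verdict.
The state is a dict: "time": time; "joint_pos": joint angles; "qd": joint speeds; "joint_efforts": joint torques, N m; "tool_pos": TCP position; "tcp_rot": TCP orientation; "ft_force": force on the tool from outside, world axes, zero at the start; "wrist_torque": the same for the moment, N m; "finger_gap": finger opening in mm.
Only numpy, scipy, OpenCV 4.12 (cv2) and the standard library are available. Lean on these libraries where they do the work, as an engineer would, in place of code of your own. Each camera call takes 0.05 s, during which the arm holds its last target.

TASK

The wash is over: pull the press-on lid straight off the steel two-reel developing tank and stand it right way up on the free bench in front of the tank, well clear of it. Then take the lift rod by its grip and draw it straight up, without forcing it against the tank, until the upper reel is just clear of the rim and the lower reel is still in the tank. Finish while holding the rod still at that height, so that the upper film can drip; never pull both reels out, and leave everything else on the bench where it is.

Things in the scene. Friction and masses are not known exactly. Their poses are not given: they have to be found in the camera images.
- tank_rim (a point): Centre of the rim (mouth) of the steel two-reel developing tank, 114 mm above the bench; z up along the bore. A plain steel cylinder 74 mm across, bore 68 mm, inner floor 98 mm below the rim. At the start a black lid hides the rim.
- lid_neck (a point): Point on the lid's axis in the ribbed round cap on its neck, where to grip it; 38 mm above the rim when on. Ribbed cap 47 mm across, from 8 mm below to 14 mm above this point; neck under it 41 mm across, down to the lid's plate 33 mm below. Cap, neck and lid are one rigid piece.
- lid: The black lid, 85 mm across, 70 mm high, 90 g; origin on its axis at the bottom edge of its 18 mm skirt (56 mm below lid_neck), z up. It snaps over a rubber ring: pulling it straight up takes 8 to 15 N for the first 5 mm, then nothing. The rod's grip stands inside its hollow neck: raise the lid 65 mm before moving it sideways.
- rod_grip (a point): Middle of the lift rod's grip, on the rod's axis, z up the rod; 26 mm above the rim at the start, hidden in the lid's neck. A ribbed black round bar 15 mm across, from 20 mm below to 14 mm above this point.
- upper_reel_under (a point): Point on the lift rod's axis at the underside of the upper of the two white spiral reels (66 mm across, 40 mm high each), 78 mm below the grip's middle; 52 mm below the rim at the start. The lower reel is from 2 to 42 mm below this point, the foot plate under it reaches to 46 mm below.
- lift_rod: The lift rod with foot plate and two reels, 0.2 to 0.4 kg; origin at the foot plate's underside, z up the rod. A snug sliding fit in the bore, 1 mm play all round (66 mm in 68 mm): it rubs or jams when pulled crooked or sideways.
- tank: The same tank; origin on the bench on its axis. It stands in a low black rubber suction foot, 116 mm across, and does not move. Towards the robot the bench is free for 220 mm from the tank's axis, 60 mm to either side.
- black_tank: The small black tank with red cap, 70 mm across, 116 mm high; bystander, origin on the bench.
- film_can_a: White film canister 34 mm across, 51 mm high; bystander behind the tanks.
- film_can_b: Black film canister 34 mm across, 51 mm high; bystander behind the tanks.
Mind the look-alikes: they are no part of the job. Of the things that look like the tank, take the one that is farthest from the robot's base at the start.

How it is judged:
By the outcome, as a careful person would: the job done as asked, in the order asked, and still so for the second after the job is handed in, while the arm keeps its last pose, push and grip.
It also fails if it takes over 54 s, if anything falls off the work surface, if the arm or the gripper's body presses on something with over 40 N, if the wrist force passes 120 N, or if a joint passes its speed limit or range.

## Working session

There is one attempt and no reset: what is moved stays moved. The work goes in short steps, Python scripts to look and compute and a shell command to move; the robot and the scene stay as the last step left them, time stands still between calls to the robot, and variables do not carry over. Pictures are saved under pics/ and viewed, and the job is handed in when it is done.

```bash
ls; mkdir -p pics
python3 - <<'E'
from bench import *
import cv2,numpy as np
s=sense();print(s)
for n in("scene","top","wrist"):
    d=snapshot(n);cv2.imwrite(f"pics/{n}0.png",d["frame"][:,:,::-1]);np.savez(f"{n}0.npz",**d)
    print(n,np.round(d["intrinsics"],1).tolist(),np.round(d["extrinsics"],3).tolist(),[k for k in d])
E
```

```text
pics
{'time': 0.0, 'joint_pos': array([ 7.11385347e+01,  7.51575253e+00,  8.53297852e+01,  2.53014717e-03,
        8.72598630e+01, -4.89296039e+00]), 'qd': array([-0.03417311, -0.01569688, -0.08766007,  0.06603879,  0.00303799,
        0.00091766]), 'joint_efforts': array([-1.58514515e-03, -5.69388878e+01, -5.00562251e+01, -5.38383358e-05,
        1.44779854e-02, -1.42601536e-05]), 'tool_pos': array([144.61895248, 581.75213385, 230.23284786]), 'tcp_rot': array([-1.79895199e+02, -1.15079132e-02,  1.66031361e+02]), 'ft_force': array([-0.52799292, -0.6057703 , -0.00284934]), 'wrist_torque': array([-0.00556043,  0.02013156,  0.03465389]), 'finger_gap': 85.34319508156425}
scene [[507.3, 0.0, 323.5], [0.0, 507.3, 238.3], [0.0, 0.0, 1.0]] [[-0.834, 0.332, -0.44, 215.276], [-0.551, -0.48, 0.682, 569.17], [0.015, 0.812, 0.584, 611.189], [0.0, 0.0, 0.0, 1.0]] ['frame', 'intrinsics', 'extrinsics']
top [[586.1, 0.0, 313.7], [0.0, 586.1, 251.7], [0.0, 0.0, 1.0]] [[0.018, 0.991, -0.131, 448.856], [-0.999, 0.014, -0.033, -58.164], [-0.031, 0.132, 0.991, 1196.221], [0.0, 0.0, 0.0, 1.0]] ['frame', 'intrinsics', 'extrinsics']
wrist [[371.6, 0.0, 315.7], [0.0, 371.6, 237.2], [0.0, 0.0, 1.0]] [[0.242, -0.921, -0.306, 66.507], [0.97, 0.229, 0.078, 602.195], [-0.002, -0.315, 0.949, 372.731], [0.0, 0.0, 0.0, 1.0]] ['frame', 'intrinsics', 'extrinsics']
```

View pics/scene0.png

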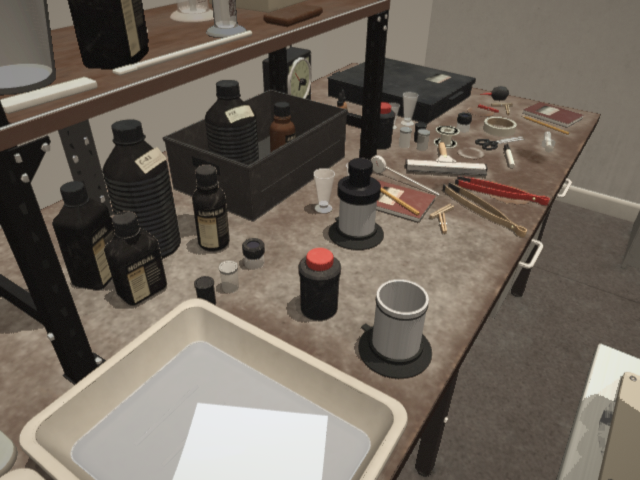

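View pics/top0.png

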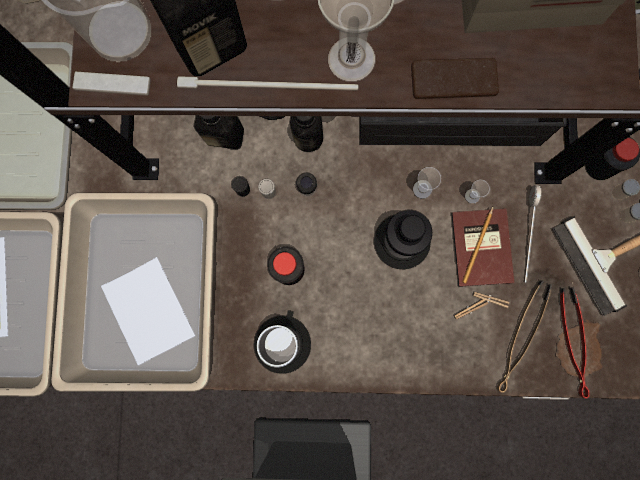

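View pics/wrist0.png

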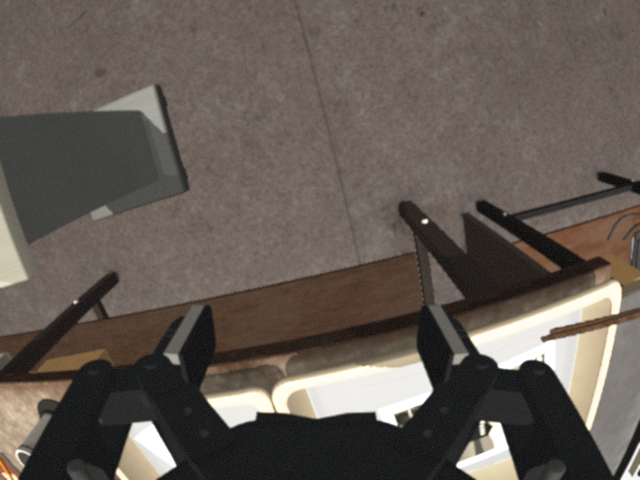

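The lidded steel tank is at about (407,236) in the top view and (358,200) in the scene view. The open tank at (278,345) in the top view is nearer the base, so it is the look-alike. I'll zoom in to measure.

```bash
cat > h.py <<'E'
import numpy as np,cv2
def ray(d,u,v):
    K=d["intrinsics"];E=d["extrinsics"]
    p=np.array([(u-K[0,2])/K[0,0],-(v-K[1,2])/K[1,1],-1.])
    r=E[:3,:3]@p
    return E[:3,3],r/np.linalg.norm(r)
def onz(d,u,v,z):
    o,r=ray(d,u,v);return o+r*(z-o[2])/r[2]
def proj(d,P):
    K=d["intrinsics"];E=d["extrinsics"]
    q=E[:3,:3].T@(np.asarray(P,float)-E[:3,3])
    return np.array([K[0,2]+K[0,0]*q[0]/-q[2],K[1,2]+K[1,1]*q[1]/q[2]])
def cross(rs):
    A=0;b=0
    for o,r in rs:
        M=np.eye(3)-np.outer(r,r);A=A+M;b=b+M@o
    x=np.linalg.solve(A,b);return x,[np.linalg.norm((np.eye(3)-np.outer(r,r))@(x-o)) for o,r in rs]
E
python3 - <<'E'
import cv2,numpy as np
a=cv2.imread('pics/top0.png')[190:290,350:470]
b=cv2.imread('pics/scene0.png')[150:255,310:400]
g=lambda i:np.clip(255*(i/255.)**.5,0,255).astype(np.uint8)
cv2.imwrite('pics/topz.png',cv2.resize(g(a),None,fx=6,fy=6,interpolation=cv2.INTER_CUBIC))
cv2.imwrite('pics/scz.png',cv2.resize(g(b),None,fx=5.5,fy=5.5,interpolation=cv2.INTER_CUBIC))
E
```

```text
(no output)
```

View pics/topz.png

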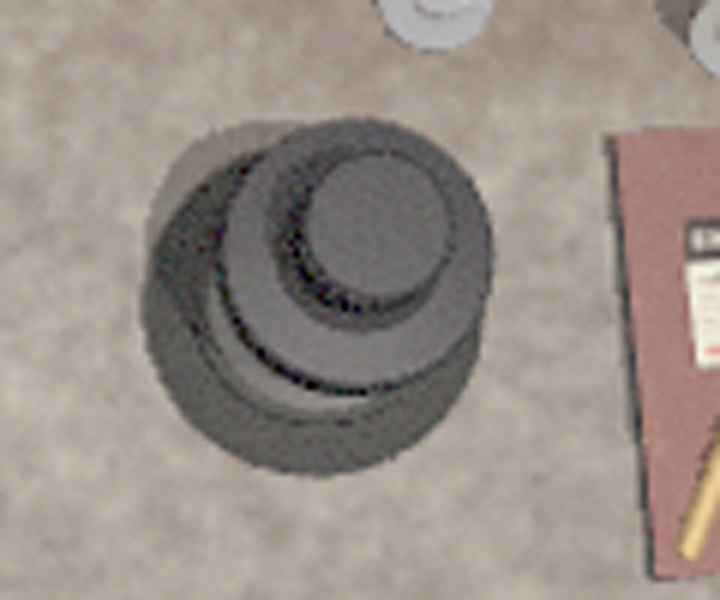

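View pics/scz.png

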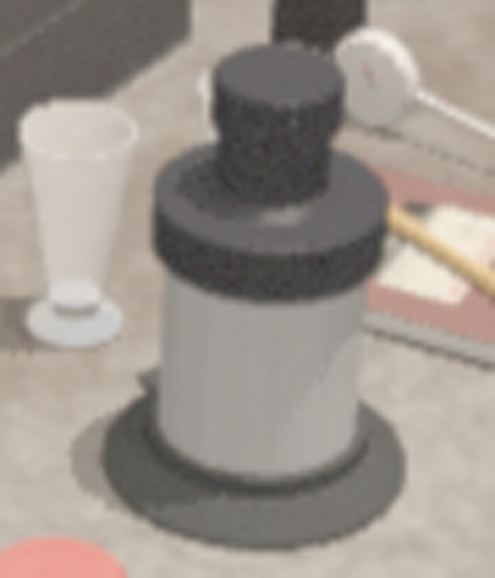

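Run:
```python
import numpy as np
from h import *
t=dict(np.load('top0.npz'));s=dict(np.load('scene0.npz'))
z=lambda x,y,f,ox,oy:(ox+(x+.5)/f-.5,oy+(y+.5)/f-.5)
T=z(378,224,6,350,190);S=z(279,80,5.5,310,150)
print(T,S)
print('cap top',onz(t,*T,166),onz(s,*S,166),cross([ray(t,*T),ray(s,*S)]))
P=z(357,256,6,350,190);print('plate',onz(t,*P,119))
F=z(314,312,6,350,190);print('foot approx r58',onz(t,*F,8))
# foot edges
print('foot scene',onz(s,*z(254,468,5.5,310,150),8))
# diam checks
a=onz(t,*z(304,224,6,350,190),166);b=onz(t,*z(452,224,6,350,190),166);print('capd',np.linalg.norm(a-b))
# shelf front edge: height from two views? top (360,112)
for zz in (300,350,400,450): print(zz,onz(t,360,112,zz).round(), onz(s,200,70,zz).round())
print('bench front edge',onz(t,320,392,0).round(),onz(t,100,392,0).round(),onz(t,500,398,0).round())
for n,u,v in(('pins',480,305),('book',483,247),('black',285,263),('open tank',278,345),('glassA',425,188)): print(n,onz(t,u,v,0).round())
```

```text
(412.5833333333333, 226.91666666666666) (360.3181818181818, 164.13636363636363)
cap top [ 632.04031491 -198.12111551  166.        ] [ 625.98019044 -191.473855    166.        ] (array([ 631.6891326 , -199.30956881,  161.221265  ]), [np.float64(1.3092751182001157), np.float64(1.3092751182000082)])
plate [ 630.28515354 -198.01148489  119.        ]
foot approx r58 [ 629.48619745 -197.80329542    8.        ]
foot scene [ 622.33000365 -184.51076263    8.        ]
capd 43.56006306910598
300 [793. -97. 300.] [ 952. -124.  300.]
350 [773. -95. 350.] [834. -12. 350.]
400 [754. -93. 400.] [716.  99. 400.]
450 [735. -91. 450.] [597. 210. 450.]
bench front edge [325. -36.   0.] [315. 409.   0.] [ 321. -391.    0.]
pins [ 503. -355.    0.]
book [ 622. -364.    0.]
black [583.  41.   0.]
open tank [416.  51.   0.]
glassA [ 744. -247.    0.]
```

```bash
python3 -m creep '{"translation":[[0,0,-2],[0,0,-2],[0,0,-2],[0,0,-2],[0,0,-2],[0,0,-2],[0,0,-2],[0,0,-2],[0,0,-2],[0,0,-2]],"rotation":[[0,0,0.149],[0,0,0.149],[0,0,0.149],[0,0,0.149],[0,0,0.149],[0,0,0.149],[0,0,0.149],[0,0,0.149],[0,0,0.149],[0,0,0.149]],"claw":[85,85,85,85,85,85,85,85,85,85]}'
cat > go.py <<'E'
import sys,numpy as np
from scipy.spatial.transform import Rotation as R
from bench import *
def info(tgt=None):
    s=sense();Rm=R.from_euler('xyz',s['tcp_rot'],degrees=True)
    print('t',round(s['time'],2),'tcp',s['tool_pos'].round(2),'rot',s['tcp_rot'].round(2),'F',s['ft_force'].round(2),'M',s['wrist_torque'].round(2),'gap',round(s['finger_gap'],2))
    if tgt is not None: print('shift in tool axes',Rm.inv().apply(np.array(tgt)-s['tool_pos']).round(2))
    # rotation needed to be vertical
    z=Rm.apply([0,0,1]);print('tilt-fix rotvec tool',Rm.inv().apply(np.cross(z,[0,0,-1])).round(4))
if __name__=='__main__': info([float(a) for a in sys.argv[1:]] or None)
E
python3 go.py 630 -198 260
```

```text
time: 1.15
tool_pos: [144.7, 582.0, 250.9]
tcp_rot: [-180.0, 0.0, 80.3]
ft_force: [0.3, 0.8, 0.4]
finger_gap: 85.1
t 1.15 tcp [144.72 582.05 250.9 ] rot [-1.7999e+02  5.0000e-02  8.0310e+01] F [0.28 0.8  0.4 ] M [-0.01 -0.01  0.01] gap 85.12
shift in tool axes [-687.26  609.64   -8.62]
tilt-fix rotvec tool [-0.0001  0.0008 -0.    ]
```

```bash
python3 -m creep '{"translation":[[-34,30,0],[-34,30,0],[-34,30,0],[-34,30,0],[-34,30,0],[-34,30,0],[-34,30,0],[-34,30,0],[-34,30,0],[-34,30,0]],"rotation":[[0,0,0],[0,0,0],[0,0,0],[0,0,0],[0,0,0],[0,0,0],[0,0,0],[0,0,0],[0,0,0],[0,0,0]],"claw":[85,85,85,85,85,85,85,85,85,85]}'
python3 -m creep '{"translation":[[-34,30,0],[-34,30,0],[-34,30,0],[-34,30,0],[-34,30,0],[-34,30,0],[-34,30,0],[-34,30,0],[0,0,0],[0,0,0]],"rotation":[[0,0,0],[0,0,0],[0,0,0],[0,0,0],[0,0,0],[0,0,0],[0,0,0],[0,0,0],[0,0,0],[0,0,0]],"claw":[85,85,85,85,85,85,85,85,85,85]}'
python3 go.py 630 -198 260
python3 - <<'E'
from bench import *
import cv2,numpy as np
d=snapshot("wrist");cv2.imwrite("pics/w1.png",d["frame"][:,:,::-1]);np.savez("w1.npz",**d);print(d["extrinsics"].round(3).tolist())
E
```

```text
time: 2.15
tool_pos: [386.2, 196.4, 251.3]
tcp_rot: [180.0, -0.0, 80.7]
ft_force: [-0.1, 1.1, -0.5]
finger_gap: 85.1
time: 3.15
tool_pos: [578.1, -110.0, 250.1]
tcp_rot: [-179.9, -0.0, 80.6]
ft_force: [-0.1, 0.6, 0.1]
finger_gap: 84.9
t 3.15 tcp [ 578.08 -110.    250.14] rot [-1.7988e+02 -3.0000e-02  8.0550e+01] F [-0.14  0.64  0.11] M [-0.03  0.03 -0.05] gap 84.93
shift in tool axes [-78.27  65.64 -10.04]
tilt-fix rotvec tool [-0.0022 -0.0005  0.    ]
[[0.986, 0.156, 0.053, 591.971], [-0.165, 0.936, 0.31, -29.647], [-0.002, -0.314, 0.949, 392.568], [0.0, 0.0, 0.0, 1.0]]
```

View pics/w1.png

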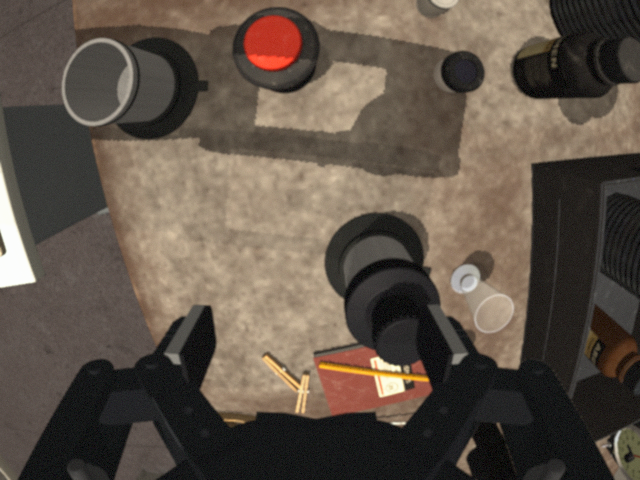

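```bash
python3 -m creep '{"translation":[[0,20,0],[0,20,0],[0,12,0],[0,0,0],[0,0,0]],"rotation":[[0,0,0],[0,0,0],[0,0,0],[0,0,0],[0,0,0]],"claw":[85,85,85,85,85]}'
python3 - <<'E'
from bench import *
import cv2,numpy as np
d=snapshot("wrist");np.savez("w2.npz",**d)
f=d["frame"][:,:,::-1][180:440,200:480];f=(255*(f/255.)**.5).astype(np.uint8)
cv2.imwrite("pics/w2.png",cv2.resize(f,None,fx=2.3,fy=2.3,interpolation=cv2.INTER_CUBIC))
E
python3 go.py 630 -198 260
```

```text
time: 3.7
tool_pos: [629.2, -116.3, 251.5]
tcp_rot: [-180.0, -0.0, 80.7]
ft_force: [0.1, -0.4, -0.2]
finger_gap: 85.1
t 3.75 tcp [ 629.04 -116.61  251.55] rot [-179.99   -0.     80.73] F [-0.05  0.49 -0.42] M [-0.03 -0.03  0.01] gap 85.1
shift in tool axes [-80.17  14.05  -8.46]
tilt-fix rotvec tool [-0.0001 -0.0001 -0.    ]
```

View pics/w2.png

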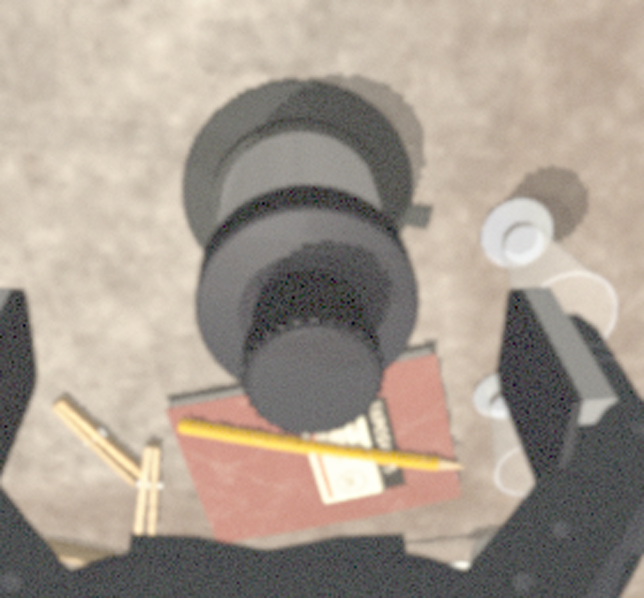

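```bash
cat >> h.py <<'E'
def fray(d,u,v):
    K=d["intrinsics"];E=d["extrinsics"]
    dx,dy=u-K[0,2],v-K[1,2];r=np.hypot(dx,dy);th=r/K[0,0]
    p=np.array([np.sin(th)*dx/r,-np.sin(th)*dy/r,-np.cos(th)])
    return E[:3,3],E[:3,:3]@p
def fonz(d,u,v,z):
    o,r=fray(d,u,v);return o+r*(z-o[2])/r[2]
def circ(P):
    P=np.array(P)[:,:2];A=np.c_[2*P,np.ones(len(P))];b=(P**2).sum(1)
    x=np.linalg.lstsq(A,b,rcond=None)[0];return x[:2],np.sqrt(x[2]+x[0]**2+x[1]**2)
E
python3 - <<'E'
from h import *
d=dict(np.load('w2.npz'))
z=lambda x,y:(200+(x+.5)/2.3-.5,180+(y+.5)/2.3-.5)
cap=[(244,380),(383,374),(313,436),(262,418),(362,418),(270,338),(300,323),(360,335)]
print('cap',circ([fonz(d,*z(*p),166) for p in cap]))
pl=[(197,305),(417,300),(225,243),(388,240),(302,206),(215,350),(400,348)]
print('plate',circ([fonz(d,*z(*p),119) for p in pl]))
ft=[(184,185),(413,180),(298,80),(215,115),(378,108),(240,90),(345,90)]
print('foot',circ([fonz(d,*z(*p),6) for p in ft]))
E
```

```text
cap (array([ 631.80746738, -196.36066459]), np.float64(22.48645658038098))
plate (array([ 631.90421266, -195.45034647]), np.float64(40.295386256854606))
foot (array([ 632.32994184, -195.09338305]), np.float64(56.40950607304837))
```

```bash
python3 -m creep '{"translation":[[-20,4,0],[-20,4,0],[-20,4,0],[-19,3,0],[0,0,10],[0,0,20],[0,0,0],[0,0,0]],"rotation":[[0,0,0],[0,0,0],[0,0,0],[0,0,0],[0,0,0],[0,0,0],[0,0,0],[0,0,0]],"claw":[85,85,85,85,85,85,85,85]}'
python3 go.py 631 -197 133
python3 - <<'E'
from bench import *
import cv2,numpy as np
d=snapshot("wrist");np.savez("w3.npz",**d)
f=d["frame"][:,:,::-1];f=(255*(f/255.)**.5).astype(np.uint8)
cv2.imwrite("pics/w3.png",f)
E
```

```text
time: 4.55
tool_pos: [631.0, -197.8, 220.4]
tcp_rot: [-179.9, -0.0, 80.7]
ft_force: [-0.3, 0.9, 0.2]
finger_gap: 85.1
t 4.55 tcp [ 631.03 -197.83  220.39] rot [-1.7988e+02 -4.0000e-02  8.0650e+01] F [-0.25  0.85  0.22] M [-0.01 -0.01 -0.02] gap 85.08
shift in tool axes [7.600e-01 2.000e-02 8.739e+01]
tilt-fix rotvec tool [-0.0021 -0.0007  0.    ]
```

View pics/w3.png

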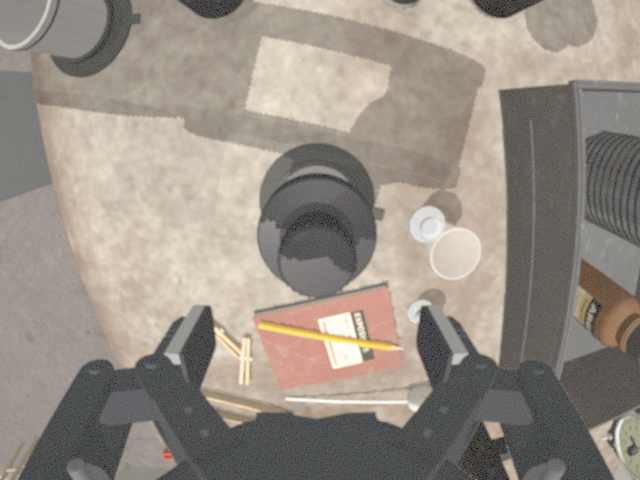

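```bash
python3 - <<'E'
from h import *
d=dict(np.load('w3.npz'))
print(fonz(d,318,260,166), 'plate',circ([fonz(d,*p,119) for p in[(258,230),(377,230),(317,175),(270,195),(365,195),(285,283)]]),'foot',circ([fonz(d,*p,6) for p in[(260,195),(375,195),(316,144),(277,160),(355,157)]]))
E
python3 -m creep '{"translation":[[0,0,15],[0,0,15],[0,0,15],[0,0,12],[0,0,8],[0,0,8],[0,0,6],[0,0,5],[0,0,3],[0,0,0]],"rotation":[[0,0,0],[0,0,0],[0,0,0],[0,0,0],[0,0,0],[0,0,0],[0,0,0],[0,0,0],[0,0,0],[0,0,0]],"claw":[85,85,85,85,85,85,85,85,85,85]}'
python3 go.py 631 -197 133
```

```text
[ 632.91937416 -195.44418285  166.        ] plate (array([ 632.53987226, -196.19560856]), np.float64(42.36549554820716)) foot (array([ 632.75473381, -198.28900469]), np.float64(57.227536082402324))
time: 5.6
tool_pos: [631.5, -198.0, 134.0]
tcp_rot: [-180.0, -0.0, 80.7]
ft_force: [-0.9, -0.4, 0.5]
finger_gap: 84.8
t 5.6 tcp [ 631.54 -198.04  134.02] rot [-179.98   -0.     80.66] F [-0.86 -0.39  0.51] M [-0.03  0.    0.02] gap 84.75
shift in tool axes [ 0.94 -0.7   1.02]
tilt-fix rotvec tool [-0.0003 -0.0001  0.    ]
```

```bash
python3 -m creep '{"translation":[[1,0.3,1],[0,0,0],[0,0,0],[0,0,0],[0,0,0],[0,0,0],[0,0,0],[0,0,0]],"rotation":[[0,0,0],[0,0,0],[0,0,0],[0,0,0],[0,0,0],[0,0,0],[0,0,0],[0,0,0]],"claw":[65,52,42,42,42,42,42,42]}' 50
python3 go.py 631 -197 133
```

```text
time: 6.4
tool_pos: [632.4, -197.2, 134.0]
tcp_rot: [180.0, 0.0, 80.7]
ft_force: [-2.7, 0.3, 5.6]
finger_gap: 46.8
t 6.4 tcp [ 632.35 -197.16  134.04] rot [1.7996e+02 1.0000e-02 8.0670e+01] F [-2.71  0.34  5.64] M [ 0.24  0.42 -0.  ] gap 46.83
shift in tool axes [-0.06 -1.36  1.03]
tilt-fix rotvec tool [ 0.0008  0.0001 -0.    ]
```

```bash
python3 -m creep '{"translation":[[0,0,-1],[0,0,-1],[0,0,-1],[0,0,-1],[0,0,-1],[0,0,-1],[0,0,-1],[0,0,-1],[0,0,-1],[0,0,-1]],"rotation":[[0,0,0],[0,0,0],[0,0,0],[0,0,0],[0,0,0],[0,0,0],[0,0,0],[0,0,0],[0,0,0],[0,0,0]],"claw":[42,42,42,42,42,42,42,42,42,42]}'
python3 go.py 632 -197 208
python3 - <<'E'
from bench import *
import cv2,numpy as np
d=snapshot("scene")
f=d["frame"][:,:,::-1][60:280,260:460]
cv2.imwrite("pics/s2.png",cv2.resize(f,None,fx=2.5,fy=2.5))
E
```

```text
time: 7.4
tool_pos: [632.8, -197.4, 144.7]
tcp_rot: [179.9, 0.0, 80.7]
ft_force: [-0.5, 1.0, -0.0]
finger_gap: 46.6
t 7.4 tcp [ 632.78 -197.39  144.66] rot [1.7988e+02 3.0000e-02 8.0660e+01] F [-0.54  0.95 -0.04] M [-0.03  0.07  0.  ] gap 46.56
shift in tool axes [  0.23  -0.71 -63.34]
tilt-fix rotvec tool [0.002  0.0005 0.    ]
```

View pics/s2.png

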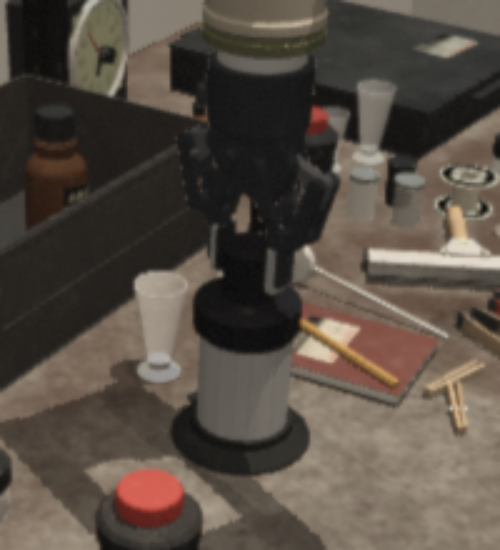

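The lid follows the gripper and the snap has released. I'll raise it straight up.

```bash
python3 -m creep '{"translation":[[0,0,-5],[0,0,-8],[0,0,-8],[0,0,-8],[0,0,-8],[0,0,-8],[0,0,-8],[0,0,-8],[0,0,-7],[0,0,0]],"rotation":[[0,0,0],[0,0,0],[0,0,0],[0,0,0],[0,0,0],[0,0,0],[0,0,0],[0,0,0],[0,0,0],[0,0,0]],"claw":[42,42,42,42,42,42,42,42,42,42]}'
python3 go.py 477 -150 212
python3 - <<'E'
from bench import *
import cv2,numpy as np
d=snapshot("scene");np.savez('s3.npz',**d)
f=d["frame"][:,:,::-1][60:280,260:460]
cv2.imwrite("pics/s3.png",cv2.resize(f,None,fx=2.5,fy=2.5))
E
```

```text
time: 8.45
tool_pos: [632.7, -197.4, 213.0]
tcp_rot: [179.9, 0.0, 80.7]
ft_force: [-0.4, -0.8, -1.6]
finger_gap: 46.8
t 8.45 tcp [ 632.75 -197.41  212.98] rot [1.7987e+02 3.0000e-02 8.0660e+01] F [-0.41 -0.83 -1.61] M [-0.03 -0.05  0.03] gap 46.8
shift in tool axes [  21.52 -161.38    0.61]
tilt-fix rotvec tool [0.0022 0.0005 0.    ]
```

View pics/s3.png

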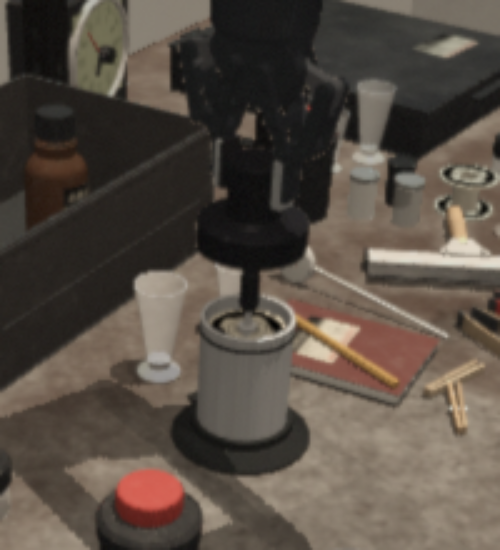

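```bash
python3 -m creep '{"translation":[[1,-8,0],[2,-16,0],[2,-16,0],[2.5,-20,0],[2.5,-20,0],[2.5,-20,0],[3,-20,0],[3,-20,0],[2,-14,0],[1,-7,0]],"rotation":[[0,0,0],[0,0,0],[0,0,0],[0,0,0],[0,0,0],[0,0,0],[0,0,0],[0,0,0],[0,0,0],[0,0,0]],"claw":[42,42,42,42,42,42,42,42,42,42]}'
python3 -m creep '{"translation":[[0,0,10],[0,0,18],[0,0,20],[0,0,20],[0,0,20],[0,0,20],[0,0,20],[0,0,15],[0,0,10],[0,0,0]],"rotation":[[0,0,0],[0,0,0],[0,0,0],[0,0,0],[0,0,0],[0,0,0],[0,0,0],[0,0,0],[0,0,0],[0,0,0]],"claw":[42,42,42,42,42,42,42,42,42,42]}'
python3 go.py 477 -150 38
python3 - <<'E'
from bench import *
import cv2,numpy as np
d=snapshot("wrist");cv2.imwrite("pics/w4.png",d["frame"][:,:,::-1]);np.savez('w4.npz',**d)
d=snapshot("scene");cv2.imwrite("pics/s4.png",d["frame"][:,:,::-1]);np.savez('s4.npz',**d)
E
```

```text
time: 9.5
tool_pos: [475.1, -149.2, 210.6]
tcp_rot: [-179.9, -0.0, 80.7]
ft_force: [1.0, 0.1, -1.5]
finger_gap: 46.6
time: 10.5
tool_pos: [475.4, -149.2, 56.0]
tcp_rot: [-179.8, -0.1, 80.7]
ft_force: [0.3, 1.0, -1.5]
finger_gap: 46.6
t 10.5 tcp [ 475.43 -149.22   56.04] rot [-1.798e+02 -5.000e-02  8.066e+01] F [ 0.26  1.01 -1.48] M [ 0.01  0.02 -0.02] gap 46.64
shift in tool axes [-0.53  1.73 18.03]
tilt-fix rotvec tool [-0.0035 -0.0009  0.    ]
```

View pics/w4.png

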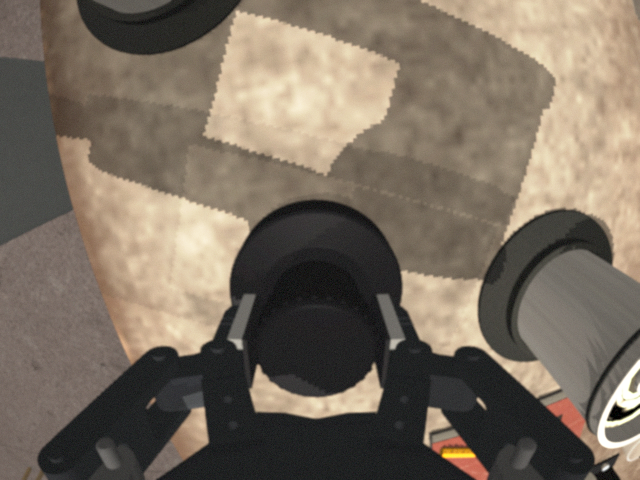

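View pics/s4.png

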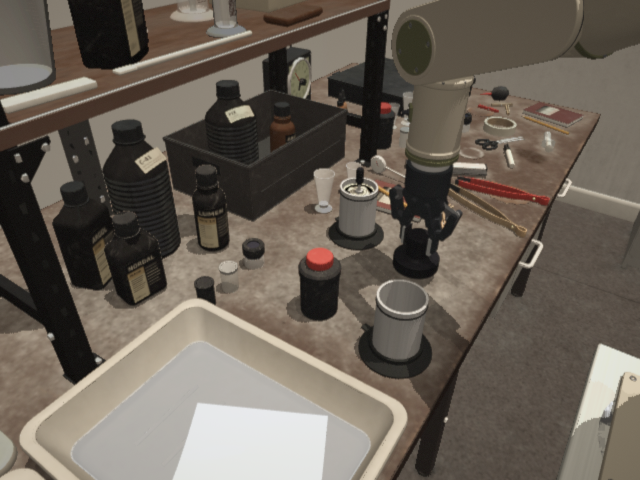

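```bash
python3 -m creep '{"translation":[[0,0,6],[0,0,5],[0,0,3],[0,0,2],[0,0,1],[0,0,0]],"rotation":[[0,0,0],[0,0,0],[0,0,0],[0,0,0],[0,0,0],[0,0,0]],"claw":[42,42,42,42,42,42]}'
python3 go.py 477 -150 38
```

```text
time: 11.2
tool_pos: [476.7, -149.8, 41.2]
tcp_rot: [-180.0, -0.0, 80.7]
ft_force: [-0.2, 0.4, -1.4]
finger_gap: 46.7
t 11.2 tcp [ 476.66 -149.77   41.21] rot [-179.99   -0.     80.66] F [-0.25  0.38 -1.38] M [-0.04  0.01  0.  ] gap 46.7
shift in tool axes [-0.18  0.37  3.21]
tilt-fix rotvec tool [-0.0001 -0.     -0.    ]
```

```bash
python3 -m creep '{"translation":[[0,0,1],[0,0,0.5],[0,0,0.5],[0,0,0]],"rotation":[[0,0,0],[0,0,0],[0,0,0],[0,0,0]],"claw":[42,42,42,42]}'
python3 go.py
python3 -m creep '{"translation":[[0,0,0.5],[0,0,0]],"rotation":[[0,0,0],[0,0,0]],"claw":[42,42]}'
python3 go.py
```

```text
time: 11.6
tool_pos: [476.7, -149.8, 39.3]
tcp_rot: [-180.0, 0.0, 80.7]
ft_force: [-0.1, 0.4, -0.9]
finger_gap: 46.7
t 11.6 tcp [ 476.68 -149.79   39.27] rot [-180.      0.     80.66] F [-0.07  0.41 -0.91] M [0.01 0.01 0.04] gap 46.66
tilt-fix rotvec tool [-0.0001  0.      0.    ]
time: 11.8
tool_pos: [476.7, -149.8, 38.7]
tcp_rot: [-180.0, -0.0, 80.7]
ft_force: [0.6, -0.9, -1.4]
finger_gap: 46.9
t 11.8 tcp [ 476.66 -149.79   38.73] rot [-179.99   -0.     80.66] F [ 0.57 -0.93 -1.36] M [ 0.03 -0.01  0.03] gap 46.93
tilt-fix rotvec tool [-0.0001 -0.      0.    ]
```

```bash
python3 -m creep '{"translation":[[0,0,0.5],[0,0,0.3],[0,0,0]],"rotation":[[0,0,0],[0,0,0],[0,0,0]],"claw":[42,42,42]}'
python3 go.py
python3 -m creep '{"translation":[[0,0,0.5],[0,0,0]],"rotation":[[0,0,0],[0,0,0]],"claw":[42,42]}'
python3 go.py
```

```text
time: 12.1
tool_pos: [476.8, -149.8, 38.2]
tcp_rot: [180.0, 0.0, 80.7]
ft_force: [-1.6, 0.4, 2.7]
finger_gap: 46.9
t 12.1 tcp [ 476.78 -149.84   38.22] rot [180.     0.    80.66] F [-1.64  0.37  2.69] M [ 0.03  0.25 -0.  ] gap 46.94
tilt-fix rotvec tool [0.0001 0.0001 0.    ]
time: 12.3
tool_pos: [476.8, -149.8, 38.1]
tcp_rot: [-180.0, 0.0, 80.7]
ft_force: [-3.9, 1.2, 8.4]
finger_gap: 46.9
t 12.3 tcp [ 476.78 -149.84   38.12] rot [-180.      0.     80.66] F [-3.94  1.19  8.41] M [ 0.22  0.58 -0.02] gap 46.85
tilt-fix rotvec tool [-0.      0.0001 -0.    ]
```

```bash
python3 -m creep '{"translation":[[0,0,-0.5],[0,0,0],[0,0,0],[0,0,0],[0,0,-5],[0,0,-15],[0,0,-25],[0,0,-35],[0,0,-40],[0,0,-40]],"rotation":[[0,0,0],[0,0,0],[0,0,0],[0,0,0],[0,0,0],[0,0,0],[0,0,0],[0,0,0],[0,0,0],[0,0,0]],"claw":[50,60,75,80,80,80,80,80,80,80]}'
python3 -m creep '{"translation":[[0,0,-20],[0,0,0],[0,0,0]],"rotation":[[0,0,0],[0,0,0],[0,0,0]],"claw":[80,80,80]}'
python3 go.py 632 -197 221
python3 - <<'E'
from bench import *
import cv2,numpy as np
for n in("top","scene","wrist"):
    d=snapshot(n);cv2.imwrite(f"pics/{n}5.png",d["frame"][:,:,::-1]);np.savez(n+'5.npz',**d)
E
```

```text
time: 13.3
tool_pos: [476.3, -149.6, 199.6]
tcp_rot: [-180.0, -0.0, 80.7]
ft_force: [1.8, -0.4, -1.2]
finger_gap: 79.9
time: 13.6
tool_pos: [476.9, -149.9, 218.3]
tcp_rot: [179.9, 0.0, 80.7]
ft_force: [-0.3, 0.4, -0.6]
finger_gap: 80.2
t 13.6 tcp [ 476.89 -149.87  218.31] rot [1.7994e+02 1.0000e-02 8.0660e+01] F [-0.35  0.38 -0.57] M [0.03 0.03 0.02] gap 80.21
shift in tool axes [-21.33 160.71  -2.53]
tilt-fix rotvec tool [0.001  0.0002 0.    ]
```

View pics/top5.png

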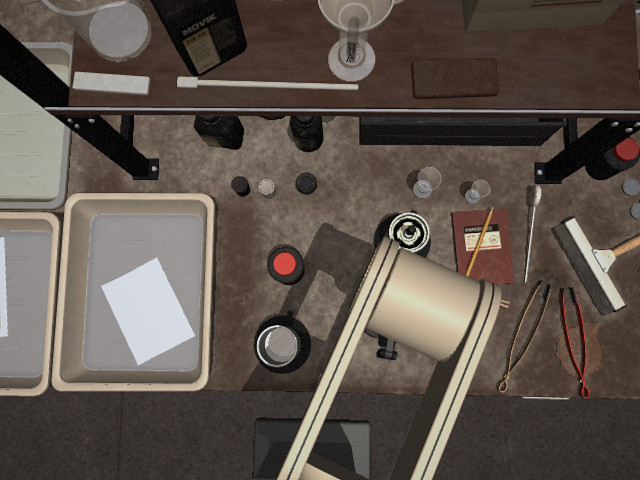

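View pics/wrist5.png

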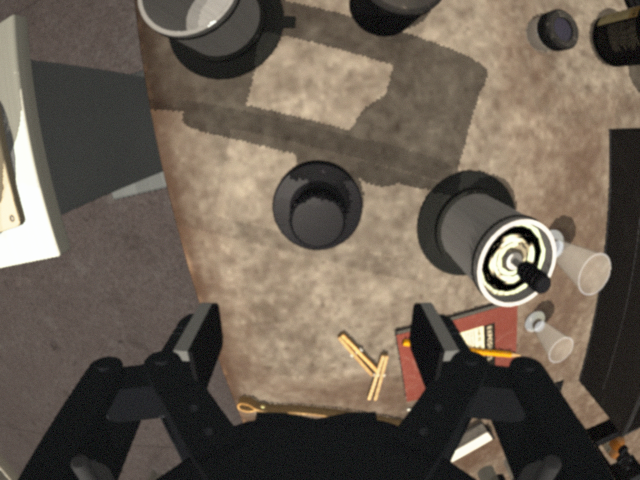

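View pics/scene5.png

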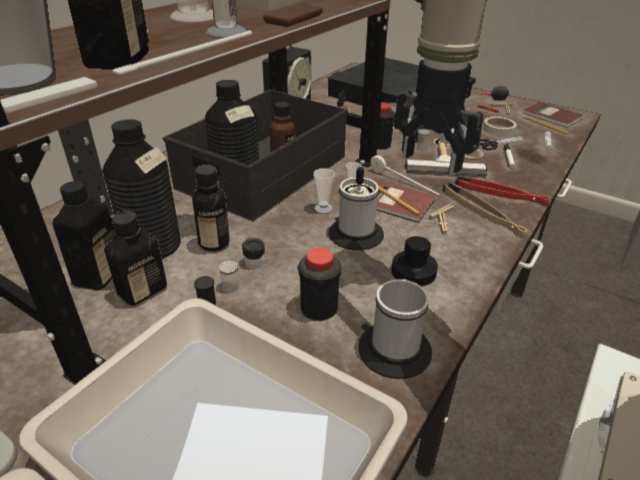

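The lid stands upright on the bench, at about (417,260) in the scene view and (318,205) in the wrist view. The rod grip is exposed. I'll measure it from the offset position.

```bash
python3 -m creep '{"translation":[[5,12,0],[9,24,0],[11,28,0],[11,28,0],[10,28,0],[8,20,0],[4,8,0],[0,0,0],[0,0,0]],"rotation":[[0,0,0],[0,0,0],[0,0,0],[0,0,0],[0,0,0],[0,0,0],[0,0,0],[0,0,0],[0,0,0]],"claw":[80,80,80,80,80,80,80,80,80]}'
python3 go.py 632 -197 221
python3 - <<'E'
from bench import *
import cv2,numpy as np
d=snapshot("wrist");np.savez("w6.npz",**d)
f=d["frame"][:,:,::-1][180:440,200:480]
cv2.imwrite("pics/w6.png",cv2.resize(f,None,fx=2.3,fy=2.3,interpolation=cv2.INTER_CUBIC))
f=cv2.imread('pics/top5.png')[190:280,370:460]
cv2.imwrite("pics/t5z.png",cv2.resize(f,None,fx=6,fy=6,interpolation=cv2.INTER_CUBIC))
E
```

```text
time: 14.65
tool_pos: [631.2, -116.6, 217.1]
tcp_rot: [-179.9, 0.0, 80.7]
ft_force: [0.9, -0.7, -0.8]
finger_gap: 80.2
t 14.65 tcp [ 631.22 -116.63  217.08] rot [-179.89    0.     80.66] F [ 0.89 -0.7  -0.8 ] M [-0.03  0.02  0.01] gap 80.2
shift in tool axes [-79.18  13.8   -3.94]
tilt-fix rotvec tool [-0.0019  0.      0.    ]
```

View pics/w6.png

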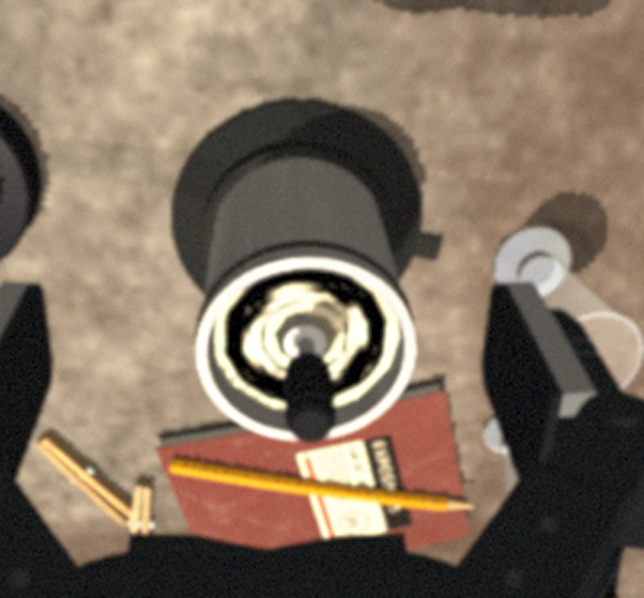

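View pics/t5z.png

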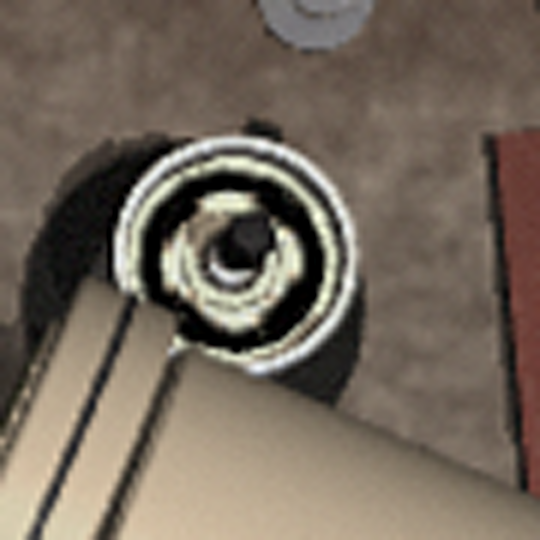

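Run:
```python
from h import *
d=dict(np.load('w6.npz'));im=d['frame']
z=lambda x,y:(200+(x+.5)/2.3-.5,180+(y+.5)/2.3-.5)
print('grip top',fonz(d,*z(311,420),154),fonz(d,*z(300,349),90))
# rim by mask
g=cv2.cvtColor(im,cv2.COLOR_RGB2HSV);m=((g[...,2]>185)&(g[...,1]<40)).astype(np.uint8)
m[:280]=0;m[375:]=0;m[:,:282]=0;m[:,385:]=0
P=np.argwhere(m)[:,::-1]
h=cv2.convexHull(P.astype(np.int32))[:,0]
print(len(h),h.min(0),h.max(0),'rim hull',circ([fonz(d,*p,114) for p in h]))
e=[(195,350),(416,348),(305,257),(225,290),(385,290),(305,441),(230,415),(375,418)]
print('rim hand',circ([fonz(d,*z(*p),114) for p in e]))
t=dict(np.load('top5.npz'));y=lambda x,q:(370+(x+.5)/6-.5,190+(q+.5)/6-.5)
e=[(114,250),(357,250),(237,135),(150,168),(325,168),(347,310),(300,362),(260,375)]
print('rim top',circ([onz(t,*y(*p),114) for p in e]),'rod',onz(t,*y(250,235),154))
```

```text
grip top [ 631.84502964 -194.75648125  154.        ] [ 628.37944849 -210.09941712   90.        ]
35 [285 292] [380 374] rim hull (array([ 631.77659451, -198.71669382]), np.float64(38.35835879010828))
rim hand (array([ 631.35176819, -197.73885177]), np.float64(37.3553987898507))
rim top (array([ 631.50076982, -198.56115374]), np.float64(38.09220933177338)) rod [ 630.80566472 -197.35735394  154.        ]
```

```bash
python3 -m creep '{"translation":[[-10,2,0],[-20,3.5,0],[-20,3,0],[-18,3,0],[-9,1.5,0],[-3.3,0.5,0],[0,0,0],[0,0,0]],"rotation":[[0,0,0],[0,0,0],[0,0,0],[0,0,0],[0,0,0],[0,0,0],[0,0,0],[0,0,0]],"claw":[80,80,70,60,50,45,45,45]}'
python3 go.py 631.5 -198 122
python3 - <<'E'
from bench import *
import cv2,numpy as np
d=snapshot("wrist");np.savez("w7.npz",**d)
f=d["frame"][:,:,::-1][150:440,180:460]
cv2.imwrite("pics/w7.png",cv2.resize(f,None,fx=2,fy=2,interpolation=cv2.INTER_CUBIC))
E
```

```text
time: 15.5
tool_pos: [632.5, -197.5, 217.9]
tcp_rot: [-180.0, -0.0, 80.7]
ft_force: [-0.3, -0.0, -0.2]
finger_gap: 45.0
t 15.5 tcp [ 632.52 -197.5   217.94] rot [-1.7999e+02 -2.0000e-02  8.0680e+01] F [-0.34 -0.04 -0.18] M [ 0.02  0.04 -0.03] gap 45.03
shift in tool axes [-0.69 -0.91 95.94]
tilt-fix rotvec tool [-0.0001 -0.0003  0.    ]
```

View pics/w7.png

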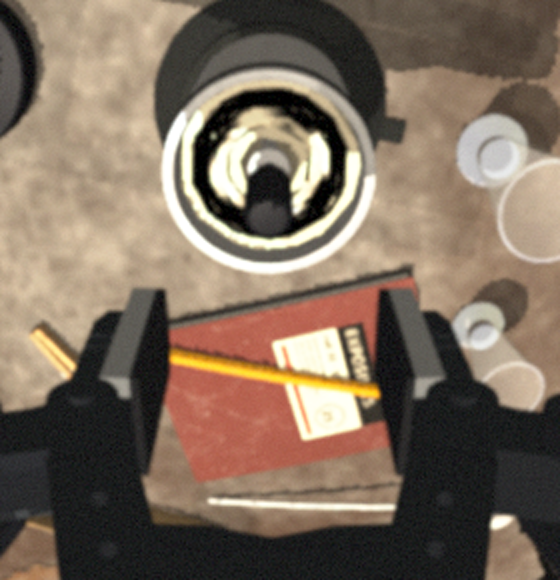

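```bash
python3 -m creep '{"translation":[[-0.5,-0.7,15],[0,0,15],[0,0,15],[0,0,15],[0,0,10],[0,0,8],[0,0,8],[0,0,5],[0,0,4],[0,0,0]],"rotation":[[0,0,0],[0,0,0],[0,0,0],[0,0,0],[0,0,0],[0,0,0],[0,0,0],[0,0,0],[0,0,0],[0,0,0]],"claw":[45,45,45,45,45,45,45,45,45,45]}'
python3 go.py 631.5 -198 121
python3 - <<'E'
from bench import *
import cv2,numpy as np
d=snapshot("wrist");np.savez("w8.npz",**d)
f=d["frame"][:,:,::-1][150:440,180:460]
cv2.imwrite("pics/w8.png",cv2.resize(f,None,fx=2,fy=2,interpolation=cv2.INTER_CUBIC))
E
```

```text
time: 16.55
tool_pos: [631.5, -198.4, 122.6]
tcp_rot: [-180.0, -0.0, 80.7]
ft_force: [-0.1, 0.0, 0.3]
finger_gap: 45.1
t 16.55 tcp [ 631.53 -198.39  122.6 ] rot [-179.98   -0.     80.66] F [-0.06  0.04  0.32] M [0.03 0.06 0.01] gap 45.11
shift in tool axes [ 0.38 -0.09  1.6 ]
tilt-fix rotvec tool [-0.0004 -0.0001 -0.    ]
```

View pics/w8.png

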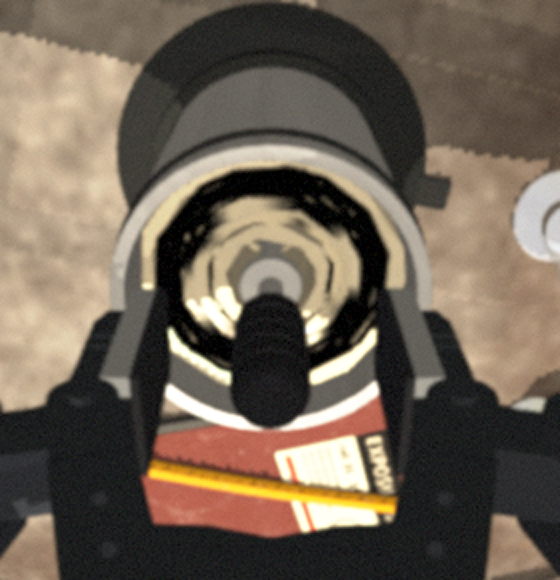

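```bash
python3 -m creep '{"translation":[[0,0,1],[0,0,0],[0,0,0],[0,0,0],[0,0,0],[0,0,0],[0,0,0],[0,0,0]],"rotation":[[0,0,0],[0,0,0],[0,0,0],[0,0,0],[0,0,0],[0,0,0],[0,0,0],[0,0,0]],"claw":[30,20,10,10,10,10,10,10]}' 40
python3 go.py 631.5 -198 121
```

```text
time: 17.4
tool_pos: [631.8, -198.5, 122.4]
tcp_rot: [180.0, 0.0, 80.7]
ft_force: [-1.4, -0.1, 5.1]
finger_gap: 14.1
t 17.4 tcp [ 631.81 -198.47  122.37] rot [1.7998e+02 1.0000e-02 8.0660e+01] F [-1.38 -0.11  5.06] M [ 0.04  0.29 -0.01] gap 14.14
shift in tool axes [ 0.42 -0.39  1.36]
tilt-fix rotvec tool [0.0004 0.0001 0.    ]
```

```bash
python3 -m creep '{"translation":[[0,0,-0.5],[0,0,-1],[0,0,-1],[0,0,-1],[0,0,-1],[0,0,-1],[0,0,-1],[0,0,0]],"rotation":[[0,0,0],[0,0,0],[0,0,0],[0,0,0],[0,0,0],[0,0,0],[0,0,0],[0,0,0]],"claw":[10,10,10,10,10,10,10,10]}'
python3 go.py 631.5 -198 180.4
```

```text
time: 18.2
tool_pos: [631.8, -198.4, 128.8]
tcp_rot: [180.0, 0.0, 80.7]
ft_force: [0.2, -0.5, -2.9]
finger_gap: 13.7
t 18.2 tcp [ 631.83 -198.45  128.77] rot [1.7998e+02 1.0000e-02 8.0660e+01] F [ 0.16 -0.45 -2.86] M [-0.07 -0.01 -0.01] gap 13.67
shift in tool axes [  0.39  -0.37 -51.63]
tilt-fix rotvec tool [ 0.0004  0.0001 -0.    ]
```

```bash
python3 -m creep '{"translation":[[0,0,-1],[0,0,-2],[0,0,-2],[0,0,-2],[0,0,-2],[0,0,-2],[0,0,-2],[0,0,-2],[0,0,-1],[0,0,0]],"rotation":[[0,0,0],[0,0,0],[0,0,0],[0,0,0],[0,0,0],[0,0,0],[0,0,0],[0,0,0],[0,0,0],[0,0,0]],"claw":[10,10,10,10,10,10,10,10,10,10]}'
python3 go.py 631.8 -198.4 180.4
```

```text
time: 19.2
tool_pos: [631.8, -198.4, 144.8]
tcp_rot: [180.0, 0.0, 80.7]
ft_force: [0.0, -0.2, -2.4]
finger_gap: 13.6
t 19.2 tcp [ 631.81 -198.44  144.77] rot [179.98   0.    80.66] F [ 0.02 -0.15 -2.36] M [-0.01  0.02  0.06] gap 13.55
shift in tool axes [  0.04  -0.   -35.63]
tilt-fix rotvec tool [0.0004 0.0001 0.    ]
```

```bash
python3 -m creep '{"translation":[[0,0,-1],[0,0,-2],[0,0,-2],[0,0,-2],[0,0,-2],[0,0,-2],[0,0,-2],[0,0,-2],[0,0,-1],[0,0,0]],"rotation":[[0,0,0],[0,0,0],[0,0,0],[0,0,0],[0,0,0],[0,0,0],[0,0,0],[0,0,0],[0,0,0],[0,0,0]],"claw":[10,10,10,10,10,10,10,10,10,10]}'
python3 -m creep '{"translation":[[0,0,-1],[0,0,-2],[0,0,-2],[0,0,-2],[0,0,-2],[0,0,-2],[0,0,-2],[0,0,-1],[0,0,0],[0,0,0]],"rotation":[[0,0,0],[0,0,0],[0,0,0],[0,0,0],[0,0,0],[0,0,0],[0,0,0],[0,0,0],[0,0,0],[0,0,0]],"claw":[10,10,10,10,10,10,10,10,10,10]}'
python3 go.py 631.8 -198.4 180.4
python3 - <<'E'
from bench import *
import cv2,numpy as np
d=snapshot("scene");np.savez("s9.npz",**d)
f=d["frame"][:,:,::-1][110:260,300:440];f=(255*(f/255.)**.6).astype(np.uint8)
cv2.imwrite("pics/s9.png",cv2.resize(f,None,fx=4,fy=4,interpolation=cv2.INTER_CUBIC))
E
```

```text
time: 20.2
tool_pos: [631.8, -198.4, 160.8]
tcp_rot: [180.0, 0.0, 80.7]
ft_force: [-0.8, 1.1, -2.1]
finger_gap: 13.3
time: 21.2
tool_pos: [631.7, -198.4, 174.4]
tcp_rot: [-180.0, -0.0, 80.7]
ft_force: [0.1, -0.3, -3.0]
finger_gap: 13.9
t 21.2 tcp [ 631.65 -198.4   174.45] rot [-180.     -0.     80.66] F [ 0.13 -0.26 -3.03] M [-0.03  0.06 -0.01] gap 13.89
shift in tool axes [ 0.03  0.15 -5.95]
tilt-fix rotvec tool [-0.0001 -0.     -0.    ]
```

View pics/s9.png

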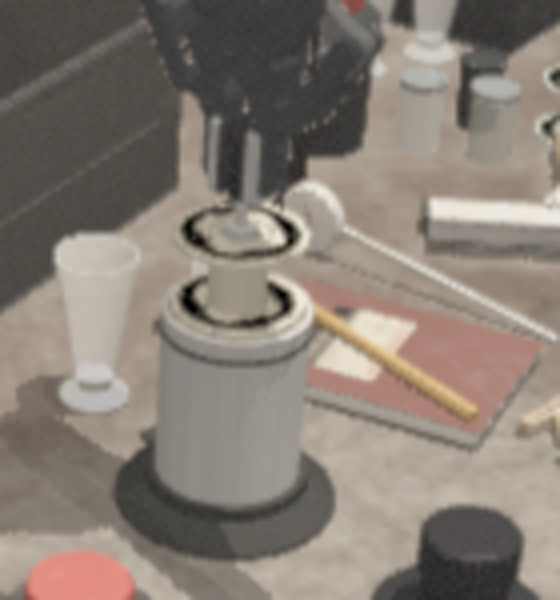

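```bash
python3 -m creep '{"translation":[[0,0,-1],[0,0,-1],[0,0,-2],[0,0,-1],[0,0,-1],[0,0,0],[0,0,0],[0,0,0],[0,0,0],[0,0,0]],"rotation":[[0,0,0],[0,0,0],[0,0,0],[0,0,0],[0,0,0],[0,0,0],[0,0,0],[0,0,0],[0,0,0],[0,0,0]],"claw":[10,10,10,10,10,10,10,10,10,10]}'
python3 go.py 631.8 -198.4 180.4
python3 - <<'E'
from bench import *
import cv2,numpy as np
from h import *
d=snapshot("scene");np.savez("s10.npz",**d);cv2.imwrite("pics/s10f.png",d["frame"][:,:,::-1])
f=d["frame"][:,:,::-1][140:240,310:410];f=(255*(f/255.)**.7).astype(np.uint8)
cv2.imwrite("pics/s10.png",cv2.resize(f,None,fx=6,fy=6,interpolation=cv2.INTER_CUBIC))
w=snapshot("wrist");cv2.imwrite("pics/w10.png",w["frame"][:,:,::-1]);np.savez("w10.npz",**w)
y=lambda P:(proj(d,P)-[310,140]+.5)*6-.5
for z in(114,120,160): print(z,y((631.5,-198,z)).round(1))
E
```

```text
time: 22.25
tool_pos: [631.6, -198.4, 180.4]
tcp_rot: [-180.0, 0.0, 80.7]
ft_force: [-0.8, 1.2, -1.9]
finger_gap: 13.9
t 22.25 tcp [ 631.64 -198.38  180.41] rot [-179.99    0.     80.66] F [-0.8   1.24 -1.9 ] M [0.   0.03 0.01] gap 13.92
shift in tool axes [0.01 0.16 0.01]
tilt-fix rotvec tool [-0.0001  0.     -0.    ]
114 [290.7 277.7]
120 [291.7 261.6]
160 [298.6 151.8]
```

View pics/s10.png

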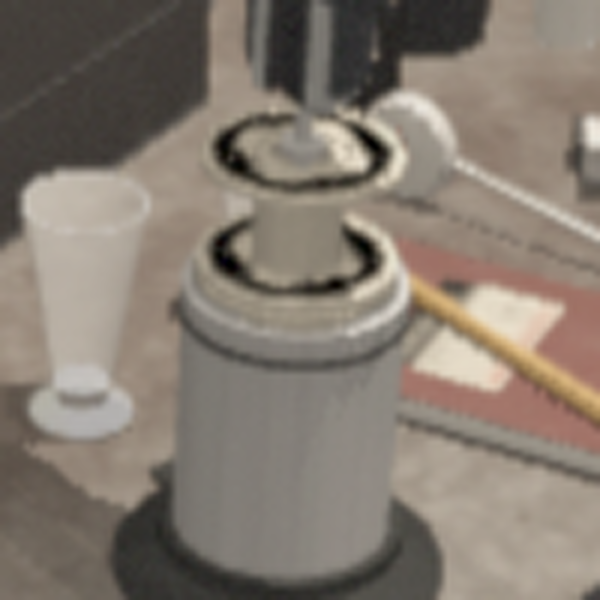

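View pics/w10.png

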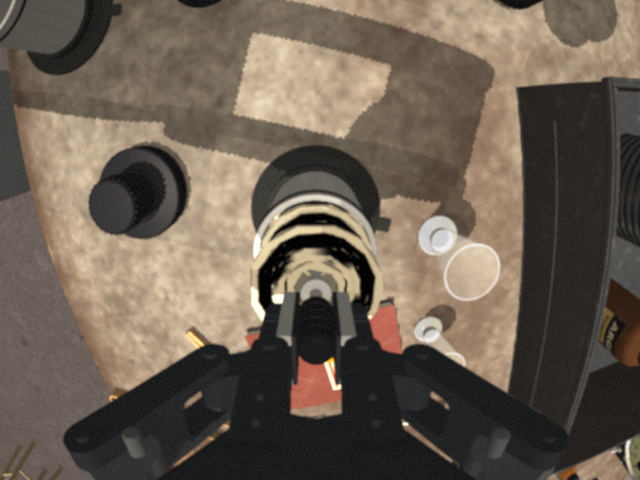

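View pics/s10f.png

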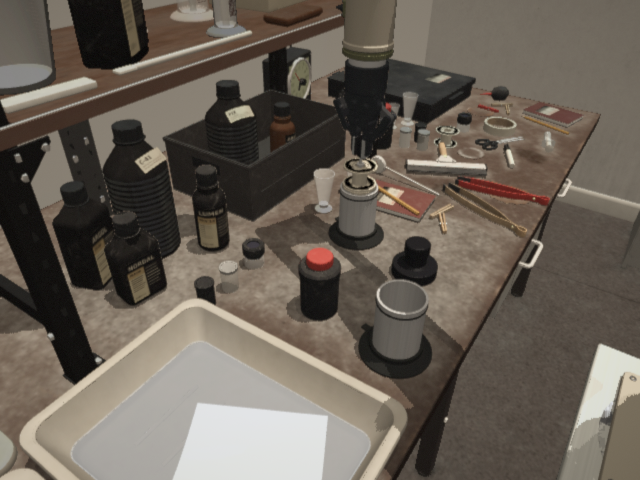

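The upper reel's top flange, at about (308,155) in the zoomed view, works out at z ≈ 160, so its underside is about 6 mm above the rim. The lower reel is still in the tank and the lid stands clear. I'll check the hold is steady and hand in.

```bash
python3 -m creep '{"translation":[[0,0,0],[0,0,0],[0,0,0]],"rotation":[[0,0,0],[0,0,0],[0,0,0]],"claw":[10,10,10]}'
python3 go.py
python3 - <<'E'
from bench import *
print(hand_in())
E
```

```text
time: 22.65
tool_pos: [631.7, -198.4, 180.5]
tcp_rot: [-180.0, -0.0, 80.7]
ft_force: [0.3, -0.8, -2.5]
finger_gap: 13.6
t 22.65 tcp [ 631.68 -198.39  180.48] rot [-180.     -0.     80.66] F [ 0.32 -0.81 -2.45] M [-0.05 -0.01  0.01] gap 13.64
tilt-fix rotvec tool [-0. -0. -0.]
the job is handed in; nothing more can be done
None
```

The job is done and handed in at 22.65 s, with the arm holding the rod still at the drip height.

**Lid:** I pulled it straight off the lidded tank, which is the one farthest from the base. It now stands upright at about (477, −150), roughly 160 mm from the tank's axis towards the robot.

**Rod:** I gripped it at its grip and drew it straight up 58 mm. The readings between moves showed only its weight of about 2 to 3 N, with side forces of about 1.5 N or less, close to the sensor noise.

**Last checks:**
- **Height:** the scene picture puts the upper reel's top flange at about z = 160. Its underside is therefore about 6 mm above the rim, which agrees with the measured lift.
- **Lower reel:** it is still in the tank; by the given sizes its top edge stands about 4 mm above the rim.
- **Surroundings:** the lid was upright, and I saw nothing else on the bench out of place.

**Disagreements:**
- **Tank position:** the first scene-camera estimate was about 8 mm off the others. I used the top and wrist views instead, and the centred grips supported that choice.
- **Grip opening:** on the rod grip the fingers read 13.6 to 14 mm against the stated 15 mm. I put that down to the ribs or pad give, and nothing suggested slipping.

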